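# Fit the pulley hub that matches the keyed test shaft

## Robot

A 7-joint arm with a two-finger parallel gripper is mounted at the origin on the work surface. World frame = base frame: x ahead of the robot, y to its left, z up, the work surface at z = 0. Lengths are in m, angles in rad, forces in N, time in s.
With the tool pointing down it reaches from about 0.425 to 1.025 m from the base axis. Payload 3.6 kg.
Tool frame: the origin (TCP) lies midway between the tips of the shut fingers; the grasp point (between the pads) lies 19 mm behind it; z points along the fingers, y is the line along which they close (so a half turn about z gives the same grasp; the last joint's range is limited). The gripper opens to 85 mm and grips with 20 to 120 N. Pads are 22 mm wide; open, the fingers measure 114 mm over their backs; the gripper's body (76 mm by 85 mm) begins 54 mm behind the grasp point. The pads swing forward as they close: fully open they stand 13 mm farther back than shut.
Start: joints at [-1.206, 0.591, 0.048, 1.609, -0.033, 0.943, -0.034], TCP at [0.321, 0.65, 0.231] pointing down, gripper open.
Joint ranges: [-2.69, 2.69], [-0.47, 2.24], [-1.27, 1.36], [0.19, 2.51], [-1.53, 4.68], [0.08, 2.07], [-3.09, 3.09]. Speed limits (rad/s): [2.57, 2.57, 3.14, 3.14, 3.14, 3.14, 3.14].

## Interface

Orientations are given as a rotation vector (axis times angle).
In Python, from bench import robot, move_gripper, status, vision, ticket gives the robot as it stands. The module is installed in compiled form; this text tells all that it offers. Calls block until the motion is done:
- robot.movep(position, orientation): joint-space move of the TCP to a pose.
- robot.movel(position, frame=None, velocity=0.15): straight line of the TCP; frame=None keeps the orientation; velocity is the mean speed in m/s.
- robot.move_j(angles): joint-space move.
- move_gripper(opening, force=None): finger opening in m; force is the grip in N (None keeps the last); returns when the fingers have stopped.
- robot.hold(seconds).
- robot.ik(position, orientation): joint angles nearest the present ones, or None.
- status.sense(): the state.
- vision.read_camera(name): name is "scene" or "top" or "wrist"; returns a dict with "pixels" (384x512x3 uint8, red, green, blue), "fx", "fy", "cx", "cy" (pixels), "rvec" (rotation vector, rad) and "tvec" (3), from world to camera coordinates, as OpenCV has them. Camera axes: x right, y down, z forward; pixel columns grow to the right and rows downward; lengths in m; the calibration is good to about 2 mm. The wrist camera is an equidistant fisheye: a pixel r from the principal point sees the ray r / f radians off the axis. A picture is of the moment at which its call begins. There is no depth.
A pose or a line that the arm cannot do raises robot.Unreachable and nothing moves.
- ticket.hand_in(): hands the job in; it is judged then, once.
The state is a dict: "t": time; "joint_pos": joint angles; "joint_velocities": joint speeds; "effort": joint torques, N m; "tool_pos": TCP position; "tool_rot": TCP orientation; "contact_force": force on the tool from outside, world axes, zero at the start; "moment": the same for the moment, N m; "grip_width": finger opening in m; "grasp_force": force on a finger pad.
Only numpy, scipy, OpenCV 4.12 (cv2) and the standard library are available. Lean on these libraries where they do the work, as an engineer would, in place of code of your own. Each camera call takes 0.05 s, during which the arm holds its last target. There are 200 camera calls.

## Task

Three pulley hubs stand on the repair bench: find the one whose keyways line up with the two keys of the upright test shaft, and lower it over the shaft, with the keys in its keyways, until it sits fully home on the shaft's blue foot, then let go. Do not drop it on, and leave the other two hubs where they stand.

Things in the scene. Friction and masses are not known exactly. Their poses are not given: they have to be found in the camera images.
- shaft_seat (a point): Fixed upright steel shaft, 22 across, on a round blue foot 100 across, 12 thick. Point: on the shaft axis at the foot's top face, where the hub's underside comes to rest; z up. Shaft rises 58 above it (top 12 a cone). Two brass keys on opposite sides, along +x and -x: 6 thick, out to 25 from the axis, 34 high, slimmer up to 38. The right hub has 4 mm play along the keys, 6 mm across, 10 degrees in turn.
- hub_opposed_center (a point): Aluminium hub standing on end, a round collar 66 across (grip it there, any yaw), 50 high, 0.28 kg, bore 36 right through, two keyways on opposite sides, along +x and -x. Keyways: 18 wide, out to 29 from the axis, full height, a yellow paint mark on the rim at each. Point: hub's centre, on its axis, 25 above its underside; z up.
- hub_corner_center (a point): Aluminium hub standing on end, a round collar 66 across (grip it there, any yaw), 50 high, 0.28 kg, bore 36 right through, two keyways a quarter turn apart, along +x and +y. Keyways: 18 wide, out to 29 from the axis, full height, a yellow paint mark on the rim at each. Point: hub's centre, on its axis, 25 above its underside; z up.
- hub_single_center (a point): Aluminium hub standing on end, a round collar 66 across (grip it there, any yaw), 50 high, 0.28 kg, bore 36 right through, one keyway only, along +x. Keyways: 18 wide, out to 29 from the axis, full height, a yellow paint mark on the rim at each. Point: hub's centre, on its axis, 25 above its underside; z up.
Mind the look-alikes: they are no part of the job. There is more than one size of the part that bears shaft_seat; the job needs the middle-sized.

How it is judged:
By the outcome, as a careful person would: the job done as asked, in the order asked, and still so for the second after the job is handed in, with the robot touching nothing.
It also fails if it takes over 40 s, if anything falls off the work surface, if the arm or the gripper's body presses on something with over 40 N, if the wrist force passes 120 N, or if a joint passes its speed limit or range.

## Working session

There is one attempt and no reset: what is moved stays moved. The work goes in short steps, each a Python script; the robot and the scene stay as the last script left them, time stands still between calls to the robot, and variables do not carry over. Pictures are saved under pics/ and viewed, at most 10 in all, crops included, and the job is handed in when it is done.

```bash
mkdir -p pics
cat > h.py <<'E'
import numpy as np, cv2, pickle
from bench import robot, move_gripper, status, vision, ticket
def snap(n,f):
    c=vision.read_camera(n); cv2.imwrite(f'pics/{f}.png',c['pixels'][:,:,::-1]); pickle.dump(c,open(f'pics/{f}.pkl','wb')); return c
def load(f): return pickle.load(open(f'pics/{f}.pkl','rb'))
def ground(c,uv,z,fish=False):
    R=cv2.Rodrigues(np.array(c['rvec'],float))[0]; t=np.array(c['tvec'],float).ravel(); o=-R.T@t
    out=[]
    for u,v in uv:
        x,y=(u-c['cx'])/c['fx'],(v-c['cy'])/c['fy']
        if fish:
            r=np.hypot(x,y); s=np.sin(r)/max(r,1e-9); d=np.array([x*s,y*s,np.cos(r)])
        else: d=np.array([x,y,1.])
        d=R.T@d; out.append(o+d*(z-o[2])/d[2])
    return np.array(out)
E
python3 - <<'E'
from h import *
for n in("top","scene"):
    c=snap(n,n+'0'); R=cv2.Rodrigues(np.array(c['rvec'],float))[0]; print(n,-R.T@np.array(c['tvec']).ravel(),c['fx'],R.round(2).tolist())
a=cv2.imread('pics/top0.png');cv2.imwrite('pics/top0b.png',cv2.resize(a,(800,600),interpolation=cv2.INTER_CUBIC))
s=status.sense();print(s)
E
```

```text
top [ 0.26060128 -0.02871443  1.15607175] 476.3485505182575 [[0.0, -1.0, 0.0], [-0.98, -0.0, -0.2], [0.2, -0.0, -0.98]]
scene [1.29594791 0.26245088 1.00438457] 448.30395768292084 [[-0.33, 0.94, 0.01], [0.7, 0.25, -0.67], [-0.64, -0.22, -0.74]]
{'t': 0.1, 'joint_pos': array([-1.20552296,  0.59202402,  0.04829532,  1.60970905, -0.03330925,
        0.94270534, -0.03368292]), 'joint_velocities': array([ 0.00036941, -0.00210932,  0.00145259, -0.00147773,  0.00118084,
        0.00068789, -0.00105797]), 'effort': array([ 4.41376571e-03, -5.49999762e+01,  1.55303523e+00, -1.98823607e+01,
        9.68227512e-03,  3.82315586e-03, -1.15719513e-05]), 'tool_pos': array([0.32071525, 0.64936283, 0.23025181]), 'tool_rot': array([-0.71410174, -3.05898097,  0.00315426]), 'contact_force': array([-0.19997633,  0.23028755,  0.00632132]), 'moment': array([ 0.03239365, -0.02891251,  0.01883302]), 'grasp_force': 0.0, 'grip_width': 0.08516669191240432}
```

View pics/top0b.png

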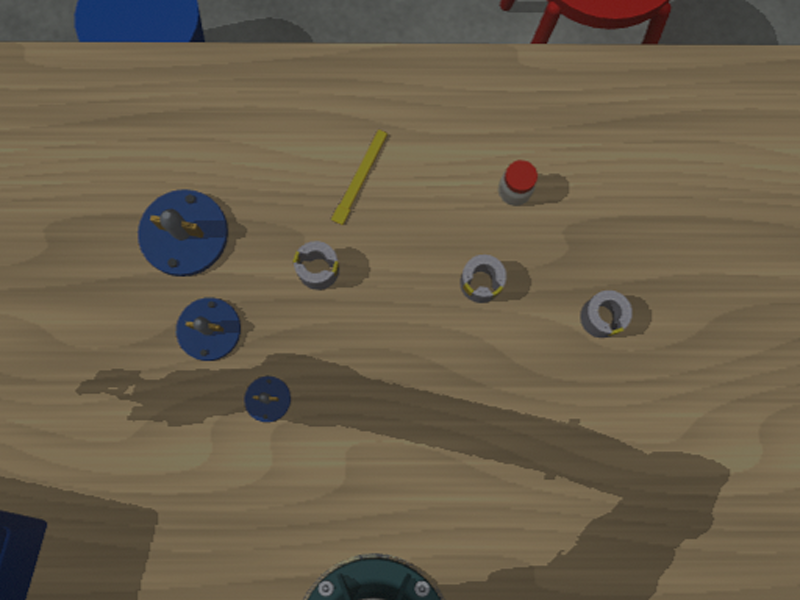

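View pics/scene0.png

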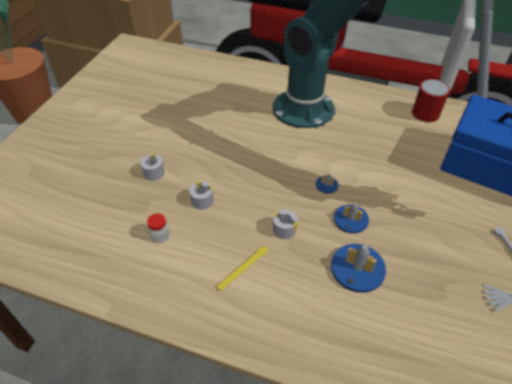

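The opposed hub is at about (316,265) in the enlarged top view, with marks left and right. The middle-sized foot is at about (208,329), between a larger one (183,232) and a smaller one (267,399). I'll enlarge that area.

Run:
```python
from h import *
a=cv2.imread('pics/top0.png')[145:235,105:225];cv2.imwrite('pics/crop1.png',cv2.resize(a,(800,600),interpolation=cv2.INTER_CUBIC))
c=load('top0')
bl=cv2.inRange(cv2.cvtColor(cv2.imread('pics/top0.png'),cv2.COLOR_BGR2HSV),(100,120,40),(125,255,255))
n,l,s,ce=cv2.connectedComponentsWithStats(bl)
for i in range(1,n):
    if s[i,4]>150 : 
        x,y,w,h=s[i,:4]; p=ground(c,[(x,y+h/2),(x+w,y+h/2),(x+w/2,y),(x+w/2,y+h)],.012); print(s[i],p[:,:2].round(4).tolist(),p.mean(0))
```

```text
[  48    0   82   27 2114] [[0.9769, 0.514], [0.9782, 0.2968], [1.0174, 0.4083], [0.9382, 0.4026]] [0.97769719 0.40542663 0.012     ]
[  89  122   56   54 1889] [[0.6037, 0.3782], [0.6044, 0.2387], [0.675, 0.3128], [0.5348, 0.3042]] [0.60446282 0.30846301 0.012     ]
[ 113  191   40   40 1018] [[0.4474, 0.3086], [0.4478, 0.2115], [0.4972, 0.2628], [0.3988, 0.2574]] [0.44779428 0.26008267 0.012     ]
[157 241  29  29 510] [[0.3404, 0.1971], [0.3406, 0.128], [0.3751, 0.1639], [0.3064, 0.1613]] [0.34061186 0.16255653 0.012     ]
[  0 331  27  53 931] [[0.1079, 0.5449], [0.108, 0.4834], [0.1662, 0.5203], [0.051, 0.5082]] [0.10828101 0.51421438 0.012     ]
```

View pics/crop1.png

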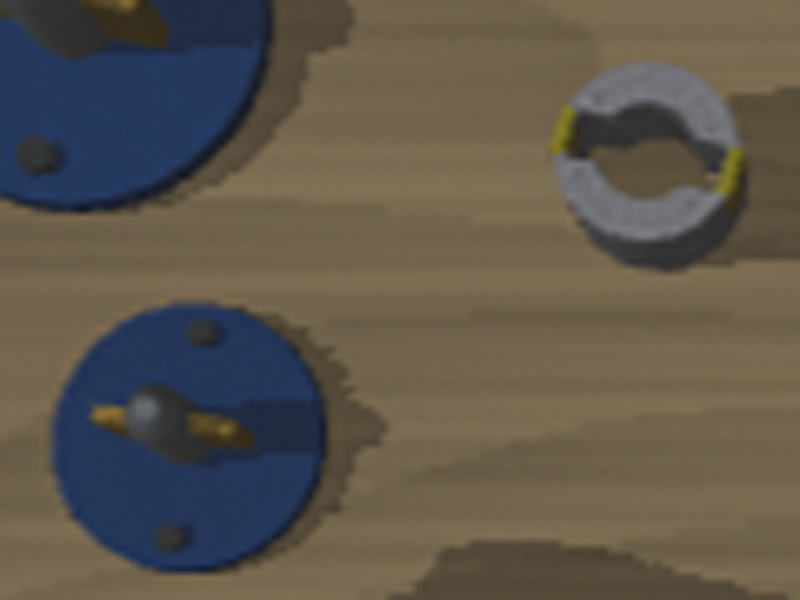

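```bash
cat >> h.py <<'E'
from scipy.spatial.transform import Rotation as Ro
def down(yaw): # tool y axis at heading yaw-90deg
    return (Ro.from_euler('z',yaw)*Ro.from_euler('x',np.pi)).as_rotvec()
E
python3 - <<'E'
from h import *
c=load('top0'); f=lambda uv,z: ground(c,[(105+(u+.5)/6.6667-.5,145+(v+.5)/6.6667-.5) for u,v in uv],z)
hd=lambda p,q: np.degrees(np.arctan2(*(p-q)[[1,0]]))
h=f([(553,152),(742,152),(648,62),(648,242),(564,130),(732,174)],.05)
print(h.round(4).tolist(),h[:4].mean(0),hd(h[4],h[5]))
k=f([(92,415),(250,434)],.047);print(k,k.mean(0),hd(k[0],k[1]))
b=f([(205,333),(172,540)],.014);print(b,b.mean(0),hd(b[0],b[1]))
T=Ro.from_rotvec(status.sense()['tool_rot']).as_matrix();print('y heading',np.degrees(np.arctan2(T[1,1],T[0,1])))
hc=h[:4].mean(0)
for y in range(-180,180,30):
    r=down(np.radians(y)); q=[robot.ik([*p,z],r) for p in(hc[:2],[.448,.260]) for z in(.01,.2)]
    print(y,[None if a is None else np.round(a,2).tolist() for a in q[::3]])
E
```

```text
[[0.5476, 0.1258, 0.05], [0.5479, 0.058, 0.05], [0.5813, 0.0926, 0.05], [0.5146, 0.0909, 0.05], [0.5558, 0.1221, 0.05], [0.5397, 0.0614, 0.05]] [0.54786411 0.09179995 0.05      ] 75.19182133075991
[[0.45170286 0.28623704 0.047     ]
 [0.44510521 0.2300547  0.047     ]] [0.44840403 0.25814587 0.047     ] 83.3022653785513
[[0.48801165 0.25611018 0.014     ]
 [0.41167669 0.26396043 0.014     ]] [0.44984417 0.2600353  0.014     ] -5.871630254667003
y heading 63.7198879749408
-180 [[-0.21, 0.72, -0.05, 2.11, 0.1, 0.31, 1.23], [-0.59, 0.38, -0.03, 2.1, 0.02, 0.67, 0.94]]
-150 [[-0.15, 0.73, -0.13, 2.11, 0.28, 0.33, 1.58], [-0.48, 0.38, -0.18, 2.09, 0.1, 0.67, 1.37]]
-120 [[-0.07, 0.73, -0.25, 2.1, 0.48, 0.36, 1.91], [-0.37, 0.39, -0.32, 2.09, 0.19, 0.69, 1.81]]
-90 [[0.0, 0.75, -0.35, 2.1, 0.64, 0.4, 2.29], [-0.26, 0.41, -0.46, 2.09, 0.27, 0.7, 2.25]]
-60 [[0.09, 0.77, -0.47, 2.1, 0.79, 0.46, 2.67], [-0.16, 0.43, -0.6, 2.08, 0.36, 0.73, 2.68]]
-30 [[0.17, 0.8, -0.6, 2.09, 0.92, 0.53, 3.08], [-1.39, 0.68, 1.19, 2.13, -0.83, 0.91, -1.81]]
0 [[-0.53, 0.77, 0.4, 2.12, -0.79, 0.4, -1.05], [-1.16, 0.47, 0.75, 2.12, -0.49, 0.72, -1.66]]
30 [[-0.48, 0.76, 0.33, 2.12, -0.68, 0.37, -0.64], [-1.07, 0.44, 0.62, 2.12, -0.39, 0.7, -1.24]]
60 [[-0.43, 0.75, 0.25, 2.12, -0.53, 0.34, -0.25], [-0.98, 0.41, 0.48, 2.12, -0.3, 0.68, -0.82]]
90 [[-0.37, 0.74, 0.18, 2.12, -0.39, 0.32, 0.13], [-0.88, 0.39, 0.35, 2.11, -0.21, 0.67, -0.39]]
120 [[-0.32, 0.73, 0.11, 2.11, -0.23, 0.31, 0.5], [-0.78, 0.38, 0.22, 2.11, -0.13, 0.66, 0.05]]
150 [[-0.27, 0.73, 0.03, 2.11, -0.07, 0.31, 0.87], [-0.69, 0.38, 0.1, 2.1, -0.06, 0.66, 0.49]]
```

Run:
```python
from h import *
r=down(np.radians(90)) 
robot.movep([.449,.259,.25],r); snap('wrist','w_shaft')
robot.movep([.548,.092,.22],r); c=snap('wrist','w_hub')
a=[cv2.imread(f'pics/{f}.png') for f in('w_shaft','w_hub')]
cv2.imwrite('pics/w.png',cv2.resize(np.hstack(a),(800,300),interpolation=cv2.INTER_AREA))
print(c['fx'],c['cx'],c['cy'],status.sense()['t'],status.sense()['tool_pos'])
for f,p,z in(('w_shaft',(.449,.259),.07),('w_hub',(.548,.092),.05)):
    d=load(f);R=cv2.Rodrigues(np.array(d['rvec'],float))[0];x=R@np.array([*p,z])+np.array(d['tvec']).ravel()
    th=np.arctan2(np.hypot(x[0],x[1]),x[2]);e=x[:2]/np.hypot(x[0],x[1]);print(f,d['cx']+d['fx']*th*e[0],d['cy']+d['fy']*th*e[1])
```

```text
297.3186396354542 266.1074768030386 187.0784530449246 2.5333 [0.54739683 0.09485105 0.21986577]
w_shaft 265.70607345335844 167.09435049638998
w_hub 266.28388338653195 169.4279485298525
```

View pics/w.png

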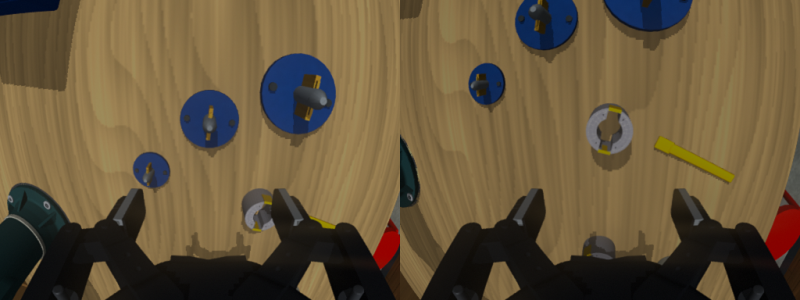

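Both views show the foot and the opposed hub near their predicted places, about (266,150) and (268,167). I'll enlarge both for a finer measurement.

Run:
```python
from h import *
a=[cv2.resize(cv2.imread(f'pics/{f}.png')[y:y+80,x:x+80],(400,400),interpolation=cv2.INTER_CUBIC) for f,x,y in(('w_shaft',228,112),('w_hub',228,127))]
cv2.imwrite('pics/w2.png',np.hstack(a))
```

```text
(no output)
```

View pics/w2.png

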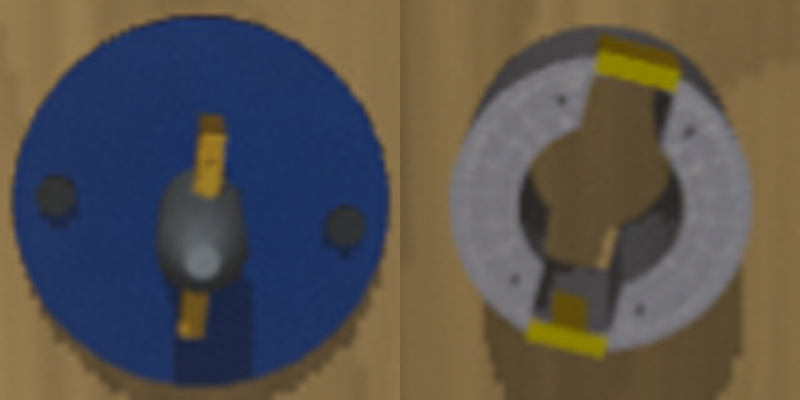

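Run:
```python
from h import *
hd=lambda p,q: np.degrees(np.arctan2(*(p-q)[[1,0]]))
def f(n,y0,uv,z): return ground(load(n),[(228+(u+.5)/5-.5,y0+(v+.5)/5-.5) for u,v in uv],z,True)
s=f('w_shaft',112,[(12,200),(388,200),(200,15),(200,385)],.012); print(s.round(4).tolist(),s.mean(0))
print('tip',f('w_shaft',112,[(205,263)],.070))
b=f('w_shaft',112,[(56,194),(344,225)],.014);print(b.mean(0),hd(b[0],b[1])+90)
k=f('w_shaft',112,[(214,135),(193,328)],.046);print('keys',k,hd(k[0],k[1]))
h=f('w_hub',127,[(50,202),(352,202),(201,52),(201,352)],.05); print(h.round(4).tolist(),h.mean(0))
m=f('w_hub',127,[(238,72),(167,340)],.05);print(m,m.mean(0),hd(m[0],m[1]))
s=status.sense();print(s['tool_pos'],s['t'])
```

```text
[[0.402, 0.2651, 0.012], [0.5009, 0.2655, 0.012], [0.4512, 0.3136, 0.012], [0.4516, 0.214, 0.012]] [0.45140758 0.26456223 0.012     ]
tip [[0.45223523 0.26236837 0.07      ]]
[0.45149973 0.26306796 0.014     ] 263.9468688772737
keys [[0.45441211 0.28767261 0.046     ]
 [0.44963571 0.24009954 0.046     ]] 84.26663854143668
[[0.5167, 0.0947, 0.05], [0.5827, 0.0949, 0.05], [0.5495, 0.1278, 0.05], [0.5498, 0.06, 0.05]] [0.5496557  0.09434192 0.05      ]
[[0.55741947 0.12346757 0.05      ]
 [0.54215508 0.06280926 0.05      ]] [0.54978727 0.09313842 0.05      ] 75.87505847461296
[0.54739683 0.09485105 0.21986577] 2.5333
```

Run:
```python
from h import *
r=down(np.radians(90))
robot.movep([.549,.0935,.12],r); robot.hold(.3); print(status.sense()['tool_pos'])
robot.movel([.549,.0935,.010],velocity=.12); robot.hold(.2); s=status.sense();print(s['tool_pos'],s['contact_force'])
move_gripper(.05,50); robot.hold(.2); s=status.sense();print(s['tool_pos'],s['contact_force'],s['grip_width'],s['grasp_force'])
robot.movel([.549,.0935,.130],velocity=.12)
robot.movep([.4505,.262,.130],down(np.radians(98.5))); robot.hold(.5); s=status.sense();print(s['tool_pos'],s['contact_force'],s['grip_width'],s['grasp_force'],s['t'])
snap('top','top1');snap('scene','scene1')
a=cv2.imread('pics/top1.png')[170:250,85:185];b=cv2.imread('pics/scene1.png')[160:260,290:415]
cv2.imwrite('pics/m1.png',np.vstack([cv2.resize(a,(375,300),interpolation=cv2.INTER_CUBIC),cv2.resize(b,(375,300),interpolation=cv2.INTER_CUBIC)]))
```

```text
[0.55013791 0.09384228 0.12164065]
[0.54946992 0.09367525 0.01070716] [-0.66935436  0.44038993 -0.96904398]
[0.54928054 0.09367963 0.01071174] [-0.37359746 -0.62527352  6.1434024 ] 0.06515967727412723 54.83733220025897
[0.45076337 0.26164316 0.13002941] [-0.46279024  0.33409492 -2.43366721] 0.06504004843581553 55.65729555208236 7.5583
```

View pics/m1.png

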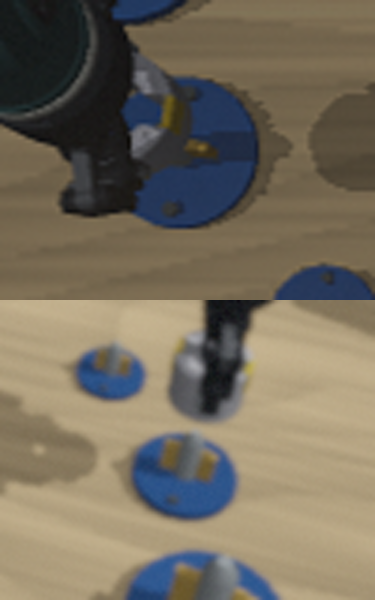

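Run:
```python
from h import *
x,y=.4505,.262
robot.movel([x,y,.072],velocity=.1); robot.hold(.2)
f0=status.sense()['contact_force']; z=.072; print(f0)
while z>.0225:
    z-=.003; robot.movel([x,y,z],velocity=.05)
    s=status.sense(); d=s['contact_force']-f0
    print(round(z,4),s['tool_pos'].round(4),d.round(1),s['moment'].round(2))
    if d[2]>8 or np.hypot(*d[:2])>15: print('STOP'); break
print(s['t'])
snap('scene','scene2')
b=cv2.imread('pics/scene2.png')[165:245,305:405];cv2.imwrite('pics/m2.png',cv2.resize(b,(600,480),interpolation=cv2.INTER_CUBIC))
```

```text
[ 0.61748342  0.25269247 -2.51502487]
0.069 [0.4504 0.262  0.069 ] [-0.4 -0.1 -0.2] [ 0.03 -0.    0.03]
0.066 [0.4503 0.2619 0.0658] [ 0.3 -0.7 -0.1] [-0.01 -0.03 -0.04]
0.063 [0.4504 0.2619 0.0628] [-1.1  0.5  0.3] [-0.05  0.02  0.02]
0.06 [0.4503 0.2619 0.0598] [-0.5 -0.1  0.3] [-0.   -0.    0.03]
0.057 [0.4503 0.2619 0.0568] [-1.3  0.4  0.3] [-0.01 -0.02 -0.02]
0.054 [0.4503 0.2619 0.0538] [ 0.2 -0.4  0.1] [0.01 0.02 0.01]
0.051 [0.4504 0.262  0.0508] [-1.1 -0.9  0.4] [-0.02  0.01 -0.04]
0.048 [0.4504 0.2619 0.0478] [-0.5 -0.7  0.1] [ 0.03 -0.01 -0.01]
0.045 [0.4504 0.2619 0.0448] [-0.7 -0.2 -0.6] [ 0.02 -0.02  0.01]
0.042 [0.4504 0.2619 0.0418] [-0.4 -0.6  0.5] [0.01 0.05 0.  ]
0.039 [0.4504 0.2619 0.0388] [-0.8 -0.3 -0.2] [-0.02  0.02 -0.03]
0.036 [0.4503 0.2619 0.0358] [-0.5 -0.4  0.4] [ 0.01 -0.01  0.01]
0.033 [0.4504 0.2619 0.0328] [-0.6 -0.5  0.6] [-0.03  0.01  0.01]
0.03 [0.4504 0.2619 0.0298] [-0.7  0.5  0.3] [0.   0.03 0.04]
0.027 [0.4504 0.2619 0.0268] [-1.   0.5  0.5] [0.02 0.01 0.02]
0.024 [0.4504 0.2619 0.0238] [ 0.2 -0.3 -0.3] [0.01 0.05 0.03]
0.021 [0.4507 0.2622 0.0227] [-3.7 -1.  17.7] [-0.26  0.51  0.05]
STOP
12.8417
```

View pics/m2.png

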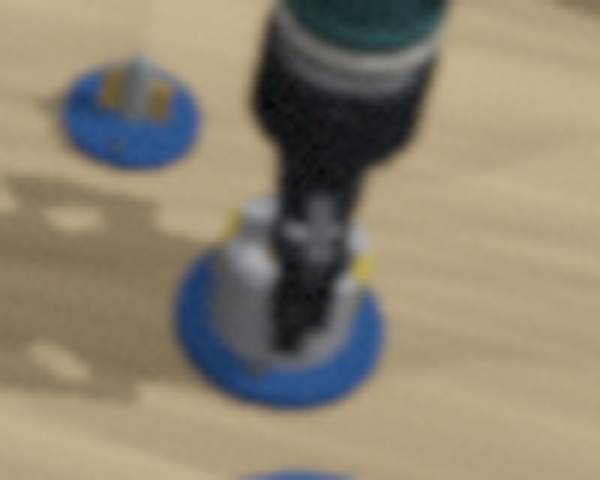

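The hub slid down freely and touched at TCP z 0.0227. That matches the grasp height (0.0107) plus the 12 mm foot, and the picture shows it on the blue foot at about (285,320). I'll release it and retreat.

Run:
```python
from h import *
robot.movel([.4505,.262,.0225],velocity=.03)
move_gripper(.085); robot.hold(.2); print(status.sense()['contact_force'],status.sense()['grip_width'])
robot.movel([.4505,.262,.16],velocity=.12)
robot.movep([.50,.45,.25],down(np.radians(98.5))); robot.hold(.4)
snap('scene','scene3'); snap('top','top3'); print(status.sense()['t'])
b=cv2.imread('pics/scene3.png')[165:245,305:405];a=cv2.imread('pics/top3.png')[170:250,85:185]
cv2.imwrite('pics/m3.png',np.hstack([cv2.resize(i,(400,320),interpolation=cv2.INTER_CUBIC) for i in(a,b)]))
```

```text
[0.59665041 0.48349595 0.33656829] 0.08469415861644072
16.3417
```

View pics/m3.png

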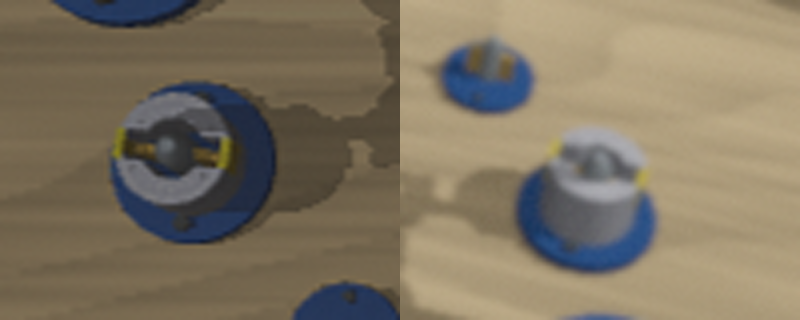

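The hub sits upright on the middle foot. The shaft tip is at (173,150) in the left crop, and the brass keys lie in both yellow-marked keyways.

```bash
python3 -c "
from h import *
print(ticket.hand_in())"
```

```text
the job is handed in; nothing more can be done
None
```

The hub with opposed keyways sits fully home on the middle-sized shaft with both keys in its keyways; I released it, left the other two hubs untouched, and handed the job in at about 16 s.

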